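# Knock a cast specimen plaque out of its mould and hang it on the display board

## Robot

A 6-joint arm with a two-finger parallel gripper is mounted at the origin on the work surface. World frame = base frame: x ahead of the robot, y to its left, z up, the work surface at z = 0. Lengths are in mm, angles in rad, forces in N, time in s.
With the tool pointing down it reaches from about 350 to 1000 mm from the base axis. Payload 7.1 kg.
Tool frame: the origin (TCP) lies at the very end of the fingers, on their centre line; the grasp point (between the pads) lies 19 mm behind it; z points along the fingers, y is the line along which they close (so a half turn about z gives the same grasp; the last joint's range is limited). The gripper opens to 85 mm and grips with 20 to 120 N. Pads are 22 mm wide; open, the fingers measure 114 mm over their backs; the gripper's body (76 mm by 85 mm) begins 54 mm behind the grasp point. The pads swing forward as they close: fully open they stand 13 mm farther back than shut.
Start: joints at [-1.349, 0.423, 1.63, -0, 1.089, -0.019], TCP at [149.069, -606.946, 231.319] pointing down, gripper open.
Joint ranges: [-3, 3], [-0.9, 2.11], [0.09, 2.58], [-1.31, 4.45], [0.11, 2.69], [-2.54, 2.54]. Speed limits (rad/s): [2.39, 2.39, 3.01, 3.14, 3.14, 3.14].

## Interface

Orientations are given as a 3x3 rotation matrix whose columns are the frame's x, y, z axes.
In Python, from station import arm, cams, spotter gives the robot as it stands.
- The arm moves only by the tool creep_tool, called after "Call:" in YAML: its name, and indented under it one key for each argument. Schema: {"type":"object","properties":{"plan":{"type":"object","properties":{"rows":{"type":"array","items":{"type":"array","items":{"type":"number"},"minItems":7,"maxItems":7},"minItems":1,"maxItems":8}},"additionalProperties":false,"required":["rows"]},"squeeze":{"type":"number"},"only":{"type":"string"},"quiet":{"type":"boolean"},"lines":{"type":"string"}},"required":["plan"],"additionalProperties":false}. plan is an object whose key "rows" holds a list of rows, 1 to 8 of them, each of 7 numbers: dx, dy, dz in m, then a rotation vector rx, ry, rz in units of 0.1 rad, then the opening from 0.0 (shut) to 1.0 (fully open); each row is the pose to reach, as a shift and turn from the pose commanded when the call began, along the tool's axes at that moment; what a row does not reach only later rows make up. A row lasts 1/10 s, in which the tool goes at most 50 mm and 0.15 rad, less where a joint would pass 70% of its speed; a pose out of reach is approached as far as the arm can. The fingers move at their own pace and stop on an object; squeeze is the grip in N (left out, the last holds). Time passes only in rows, so rows that do not move let the fingers close. The tool returns the time, the measured TCP pose, the force, the opening and the grip force at its end. only (a regular expression) keeps the lines of the reply that match it, lines (a string "A,B") keeps lines A to B, and quiet returns only ok. Input that does not fit is refused with a message, and nothing moves.
- arm.state(): the state, without advancing time (a new reading comes with each control period).
- cams.snapshot(name): name is "scene" or "side" or "wrist"; returns (picture, depth): 384x512x3 uint8, red, green, blue; 384x512 float32, mm along the optical axis (not along the pixel's ray), 0 where there is no reading.
- cams.camera_params(name): a dict with "camera_matrix" (3x3 intrinsics, pixels), "R" (3x3) and "t" (3): a world point X has camera coordinates R X + t. Camera axes: x right, y down, z forward; pixel columns grow to the right and rows downward; lengths in mm; the calibration is good to about 2 mm. A picture is of the moment at which its call begins: read the wrist's pose just before it. camera_params takes no time and is no camera call; for the wrist camera it gives the pose at the moment of the call.
- arm.finish_job(): hands the job in; it is judged then, once.
Trained networks look in the newest picture that a camera, given by its name, has taken for a name from the list of things; names that differ only in an ending like _2 or _b are one class to them, and where a whole thing is asked for, a point or a joint stands for the part that bears it (a point fixed in the world has none). Each returns a list of dicts, best first, with "conf" (0 to 1); they miss things now and then, are a little off and sometimes report something else, mostly with a low value. They report only what shows in the picture. A call takes as long as a camera call. They do not tell look-alikes from the thing itself.
- spotter.regions_of(camera, name): "pixels" (384x512 bool, what is visible of it) and "rect" ([left, top, right, bottom] in pixels, round what is visible of it).
- spotter.spot_point(camera, name): "uv" ([column, row] in pixels: a listed point, or the origin of a listed thing).
The state is a dict: "time_s": time; "qpos": joint angles; "dq": joint speeds; "joint_efforts": joint torques, N m; "tool_pos": TCP position; "tcp_rot": TCP orientation; "ft_force": force on the tool from outside, world axes, zero at the start; "torque": the same for the moment, N m; "grip_width": opening from 0.0 (shut) to 1.0 (fully open); "grip_force": force on a finger pad.
Only numpy, scipy, OpenCV 4.12 (cv2) and the standard library are available. Lean on these libraries where they do the work, as an engineer would, in place of code of your own. Each camera call takes 0.05 s, during which the arm holds its last target. There are 200 camera calls.

## Task

The cast plaque is stuck flush in its aluminium mould: without touching the plaque, press the red paddle all the way down so that the knockout rod pushes it up out of the pocket. Then lift the plaque off, slip the wide part of its keyhole over the headed stud of the sloping display board and slide it down the slope until the stud is at the narrow end of the slot, locked behind the head. Finally press the knockout rod fully back down into the mould, ready for the next casting, and leave the jars, bottle, dish and brush where they are.

Things in the scene. Friction and masses are not known exactly. Their poses are not given: they have to be found in the camera images.
- mould: Aluminium mould on a blue stand, fixed; origin: its centre at table level. Top 206 (x) x 104 (y) mm at z = 110 mm. Pocket in the top, centred on the origin, 163.5 (x) x 59.5 (y) mm, 15 mm deep (floor at z = 95 mm). The blue foot, 12 mm high, reaches to y = +104 mm; the red paddle stands out on the mould's +y side.
- rod_top (a point): Centre of the top of the brass knockout rod's head, a disc 36 mm across. At joint 0 it lies level with the pocket floor, at x = -5, y = 0 mm of the mould; it rises straight up.
- rod (a joint): Rise of the knockout rod in m: 0 (start) is fully down, level with the pocket floor; 0.034 is fully up, with the plaque's underside 19 mm above the mould's top. Geared to the paddle (paddle down 0.567 rad = rod up 0.034 m; pressing the rod down raises the paddle again). About 7 N of friction: it stays where it is left.
- paddle_top (a point): Centre of the upper face of the red paddle, a pad 52 (x) x 44 (y) mm on a rocker; at the start 89 mm above the table and 139 mm to +y of the mould's centre. Pressed down (about 10 N) it swings about a level axis along the mould's x, at y = 66, z = 55 mm of the mould, and ends 45 mm lower, 7 mm further to +y.
- paddle (a joint): Angle of the paddle in rad: 0 is up (start), 0.567 fully down.
- plaque: Cream resin plaque with coloured fragments in its top, 160 (x) x 56 (y) x 14 (z) mm, 0.15 kg; origin: centre of its underside. Near its +x end a keyhole goes through: a 29 mm square opening centred at x = 28 mm, then a 14 mm wide slot to x = 58.5 mm. Starts in the pocket, its top 1 mm below the mould's top, x along the mould's x. Centre of mass and rod head at x = -5 mm.
- keyhole_wide (a point): Centre of the keyhole's wide opening, at the plaque's underside.
- keyhole_end (a point): Where the stud's axis stands when the stud is at the closed end of the slot: 26 mm from keyhole_wide towards the plaque's +x end, at the underside.
- stud: Headed stud on the fixed sloping board. Origin: foot of the stud on the black mounting strip; x points up the slope (25 degrees, lower towards the robot), z along the stud. Shank 9 mm across, 18 mm long; head 22 mm across, its top at z = 23 mm. Strip 36 mm wide, x = -142 to +52 mm, 20 mm proud of the 150 mm wide wooden board. Plaque: keyhole end up the slope; slide 26 mm to -x to lock.
- jar_amber: Bystander: amber glass jar, 60 mm across, 70 mm high; origin under its centre.
- jar_green: Bystander: green glass jar, 60 mm across, 80 mm high; origin under its centre.
- resin_bottle: Bystander: white resin bottle, 64 mm across, 150 mm high; origin under its centre.
- dish: Bystander: white bowl, 90 mm across, 35 mm high; origin under its centre.
- brush: Bystander: brush lying on the table, about 200 mm long.
Mind the look-alikes: they are no part of the job. Leave any orange look-alike of the plaque alone.

How it is judged (in metres and radians):
On the way, in this order (a step that is already met when the one before it is completed fails the run):
1. the rod has been raised at least 30 mm and carries the plaque above the mould, untouched by the fingers (value of joint rod above 0.03 m and contact force between the fingers and plaque below 0.3 N and z of plaque in the frame of mould above 0.122 m and horizontal distance between plaque and mould below 0.025 m and angle between plaque's own z axis and vertical below 0.15 rad), for 0.2 s.
2. the plaque has been lifted clear of the mould (z of plaque in the frame of mould above 0.142 m), for 0.1 s.
3. the wide opening of the keyhole is over the stud, with the plaque down on the strip (within 6 mm) (x of keyhole_wide in the frame of stud between -0.011 and 0.012 m and y of keyhole_wide in the frame of stud between -0.007 and 0.007 m and z of keyhole_wide in the frame of stud between -0.004 and 0.006 m and angle between the z axis of plaque and the z axis of stud, either way round below 0.12 rad and angle between the x axis of plaque and the x axis of stud, either way round below 0.2 rad), for 0.1 s.
4. the plaque has been slid down the slope so that the stud stands within 9 mm of the end of the slot (x of keyhole_end in the frame of stud between -0.009 and 0.009 m and y of keyhole_end in the frame of stud between -0.007 and 0.007 m and z of keyhole_end in the frame of stud between -0.004 and 0.006 m and angle between the z axis of plaque and the z axis of stud, either way round below 0.12 rad and angle between the x axis of plaque and the x axis of stud, either way round below 0.2 rad), for 0.2 s.
At the end, for the whole second after the job is handed in: The plaque hangs on the stud, released and at rest, lying flat on the strip (within 6 mm and 0.12 rad, and within 0.2 rad of straight down the slope) with the stud within 9 mm of the slot's closed end; the knockout rod is back down, within 4 mm of fully down (all of step 4 and contact force between the fingers and plaque below 0.3 N and value of joint rod below 0.004 m and linear speed of plaque below 0.02 m/s); the robot touches nothing.
It fails at once if the fingers touch the plaque while it is still down in the pocket (contact force between the fingers and plaque above 1 N and z of plaque in the frame of mould below 0.108 m and horizontal distance between plaque and mould below 0.03 m).
It fails at once if a jar, the bottle, the dish or the brush is moved by more than 30 mm (distance of any of jar_amber, jar_green, resin_bottle, dish, brush from where it was at the start of the episode above 0.03 m).
It also fails if it takes over 56 s, if anything falls off the work surface, if the arm or the gripper's body presses on something with over 40 N, if the wrist force passes 120 N, or if a joint passes its speed limit or range.

## Working session

There is one attempt and no reset: what is moved stays moved. The work goes in short steps, Python scripts to look and compute and a tool call to move; the robot and the scene stay as the last step left them, time stands still between calls to the robot, and variables do not carry over. Pictures are saved under pics/ and viewed, at most 11 in all, crops included, and the job is handed in when it is done.

```bash
ls; mkdir -p pics; python3 - <<'E'
from station import arm,cams,spotter
import cv2,numpy as np
ims=[]
for c in ["scene","side"]:
    p,d=cams.snapshot(c); np.savez(f"pics/{c}0.npz",p=p,d=d)
    cv2.imwrite(f"pics/{c}0.png",p[:,:,::-1])
    k=cams.camera_params(c); print(c,np.round(k["camera_matrix"],1).tolist(),np.round(k["R"],3).tolist(),np.round(k["t"]).tolist())
    for n in ["mould","rod_top","paddle_top","plaque","keyhole_wide","keyhole_end","stud"]:
        print(c,n,[(np.round(r["uv"],1).tolist(),round(r["conf"],2)) for r in spotter.spot_point(c,n)])
print(arm.state())
E
```

```text
pics
scene [[389.4, 0.0, 250.9], [0.0, 389.4, 189.7], [0.0, 0.0, 1.0]] [[-0.877, 0.48, 0.012], [0.392, 0.729, -0.561], [-0.278, -0.487, -0.828]] [428.0, -172.0, 1579.0]
scene mould [([218.5, 167.0], 0.6), ([339.0, 301.1], 0.42)]
scene rod_top []
scene paddle_top [([233.4, 181.1], 0.65)]
scene plaque [([211.7, 154.0], 0.97), ([327.9, 246.2], 0.72), ([253.2, 132.8], 0.67), ([286.1, 183.4], 0.63)]
scene keyhole_wide [([287.4, 175.3], 0.79), ([248.6, 126.2], 0.68), ([325.7, 251.7], 0.63), ([205.1, 154.3], 0.57)]
scene keyhole_end [([290.0, 173.3], 0.94), ([199.4, 161.2], 0.74), ([328.0, 260.8], 0.67), ([248.9, 125.0], 0.63)]
scene stud [([243.5, 232.7], 0.56), ([177.4, 135.2], 0.41)]
side [[357.2, 0.0, 247.7], [0.0, 357.2, 185.2], [0.0, 0.0, 1.0]] [[-0.886, -0.464, -0.016], [-0.306, 0.608, -0.733], [0.35, -0.644, -0.68]] [446.0, 222.0, 999.0]
side mould [([256.0, 170.7], 0.81)]
side rod_top []
side paddle_top [([239.5, 177.7], 0.47), ([242.1, 147.1], 0.27)]
side plaque [([245.4, 302.4], 0.67), ([325.5, 171.4], 0.64), ([258.7, 147.7], 0.57), ([291.9, 226.9], 0.56)]
side keyhole_wide [([32
[... 373 characters left out ...]
 1.08862229e+00, -1.89927166e-02]), 'dq': array([-0.00124745,  0.00177904,  0.00081592,  0.00181353, -0.00125219,
        0.00020034]), 'joint_efforts': array([ 5.84760637e-04, -5.57274735e+01, -2.82134557e+01,  1.43619955e-04,
        6.79886725e-04,  2.64286700e-05]), 'tool_pos': array([ 149.06908441, -606.95363612,  231.35610165]), 'tcp_rot': array([[ 9.71154011e-01,  2.38453113e-01,  2.13184653e-05],
       [ 2.38453113e-01, -9.71154010e-01, -3.21457430e-05],
       [ 1.30382606e-05,  3.63019217e-05, -9.99999999e-01]]), 'ft_force': array([ 0.33641515, -0.02882164, -0.29019207]), 'torque': array([ 0.02337941, -0.00665845, -0.03461872]), 'grip_force': 0.0, 'grip_width': 1.0001551260325998}
```

View pics/scene0.png

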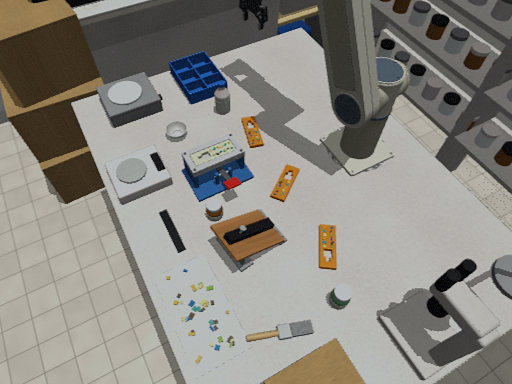

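View pics/side0.png

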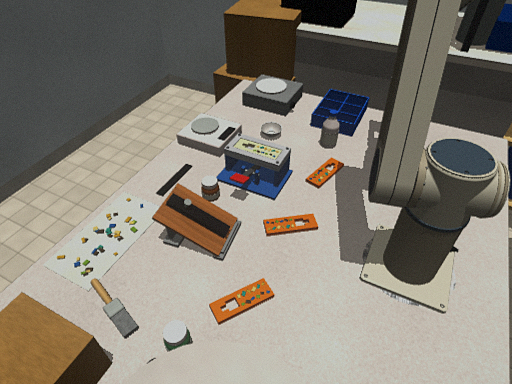

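The scene picture shows the cream plaque in the mould at about (215,152), the red paddle at (232,183), and the board with black strip and stud at about (243,229). The plaque candidates are the cream one at (212,154) and the orange ones at (253,133), (286,183) and (328,246). Only the cream one in the mould fits the description. Next I'll measure.

```bash
cat > h.py <<'E'
import numpy as np,cv2
from station import arm,cams,spotter
def cloud(c,d,k=None):
    k=k or cams.camera_params(c); K=k["camera_matrix"]
    v,u=np.mgrid[:d.shape[0],:d.shape[1]]
    X=np.stack([(u-K[0,2])/K[0,0]*d,(v-K[1,2])/K[1,1]*d,d],-1)
    return (X-k["t"])@k["R"]
def proj(c,P,k=None):
    k=k or cams.camera_params(c); q=(np.atleast_2d(P)@k["R"].T+k["t"])@k["camera_matrix"].T
    return q[:,:2]/q[:,2:]
def yaw(a): c,s=np.cos(a),np.sin(a); return np.array([[c,-s,0],[s,c,0],[0,0,1]])
E
python3 - <<'E'
from h import *
for c,pts in (("scene",dict(plq=(212,154),pad=(233,183),stud=(243,229),strip=(252,233))),("side",dict(plq=(258,148),pad=(240,178),stud=(188,203),strip=(210,215)))):
    z=np.load(f"pics/{c}0.npz"); p,d=z["p"],z["d"]; W=cloud(c,d)
    for n,(u,v) in pts.items(): print(c,n,W[v,u].round())
    u,v=pts["plq"]; ctr=W[v,u]
    near=np.hypot(W[...,0]-ctr[0],W[...,1]-ctr[1])<150
    top=near&(abs(W[...,2]-110)<7)&(d>0)
    n,l,st,_=cv2.connectedComponentsWithStats(top.astype(np.uint8))
    m=l==l[v,u]; r=cv2.minAreaRect(W[m][:,:2].astype(np.float32)); print(" moulds top",m.sum(),r, np.median(W[m][:,2]))
    R,G,B=[p[...,i].astype(int) for i in range(3)]
    red=near&(R>150)&(G<70)&(B<70); print(" paddle",red.sum(),W[red].mean(0).round(1),cv2.minAreaRect(W[red][:,:2].astype(np.float32)))
    # strip
    u,v=pts["strip"]; ctr=W[v,u]
    nb=np.linalg.norm(W-ctr,axis=-1)<170
    wood=nb&(R>G*1.4)&(R>60)&(W[...,2]>25)&(R-B>40)
    blk=nb&(p.max(-1)<45)&(W[...,2]>40)&(d>0)
    n,l,_,_=cv2.connectedComponentsWithStats(blk.astype(np.uint8)); blk=l==l[v,u]
    for nm,m in (("wood",wood),("blk",blk)):
        P=W[m]; o=np.median(P,0)
        for _ in range(8):
            s=np.linalg.svd(P-P.mean(0),full_matrices=False)[2][2]; e=(P-P.mean(0))@s; P=P[abs(e)<max(2.5*np.median(abs(e)),2)]
        s*=np.sign(s[2]); print(" ",nm,m.sum(),len(P),"n",s.round(3),"tilt",np.degrees(np.arccos(s[2])).round(1),"c",P.mean(0).round(1),"az uphill",np.arctan2(-s[1],-s[0]).round(3))
    print(" bystanders",{n:[W[int(np.clip(round(r["uv"][1]),0,383)),int(round(r["uv"][0]))].round().tolist()+[round(r["conf"],2)] for r in spotter.spot_point(c,n)[:2]] for n in ["jar_amber","jar_green","resin_bottle","dish","brush"]})
E
```

```text
scene plq [ 562. -162.  105.]
scene pad [550. -19.  94.]
scene stud [613. 174. 129.]
scene strip [583. 179.  83.]
 moulds top 1278 ((557.6796875, -168.3821563720703), (206.65277099609375, 111.21619415283203), 0.26633551716804504) 109.46477517831647
 paddle 92 [551.5 -29.6  89.2] ((551.3681030273438, -30.838281631469727), (50.81354904174805, 33.37923812866211), 4.133449554443359)
  wood 1473 1120 n [-0.418 -0.059  0.907] tilt 25.0 c [600.4 175.4  73.8] az uphill 0.141
  blk 512 288 n [-0.423 -0.045  0.905] tilt 25.2 c [584.3 165.8  87.7] az uphill 0.105
 bystanders {'jar_amber': [], 'jar_green': [[461.0, 494.0, 50.0, 0.67]], 'resin_bottle': [[386.0, -414.0, 38.0, 0.62]], 'dish': [[616.0, -365.0, 38.0, 0.52]], 'brush': [[650.0, 475.0, 21.0, 0.89]]}
side plq [ 552. -172.  105.]
side pad [542. -23.  89.]
side stud [605. 170. 122.]
side strip [553. 143.  71.]
 moulds top 1116 ((553.4573974609375, -165.2306365966797), (207.9359893798828, 109.39228820800781), 0.35721996426582336) 107.12929324363554
 paddle 55 [547.4 -34.3  85.1] ((547.3829345703125, -34.553382873535156), (24.892942428588867, 49.63100051879883), 87.6042251586914)
  wood 2092 1555 n [-0.417 -0.057  0.907] tilt 24.9 c [591.9 178.5  69.8] az uphill 0.135
  blk 818 532 n [-0.419 -0.054  0.906] tilt 25.0 c [572.8 165.3  82.1] az uphill 0.129
 bystanders {'jar_amber': [], 'jar_green': [[414.0, 493.0, 68.0, 0.79]], 'resin_bottle': [[370.0, -412.0, 23.0, 0.94]], 'dish': [[599.0, -415.0, 2.0, 0.71]], 'brush': [[628.0, 484.0, 19.0, 0.86]]}
```

```bash
python3 - <<'E'
import cv2
a=cv2.imread("pics/scene0.png")[120:275,170:300]; b=cv2.imread("pics/side0.png")[125:265,145:305]
a=cv2.resize(a,(400,477),interpolation=cv2.INTER_CUBIC); b=cv2.resize(b,(400,350),interpolation=cv2.INTER_CUBIC)
b=cv2.copyMakeBorder(b,0,127,0,0,0); cv2.imwrite("pics/crop1.png",cv2.hconcat([a,b]))
E
```

```text
(no output)
```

View pics/crop1.png

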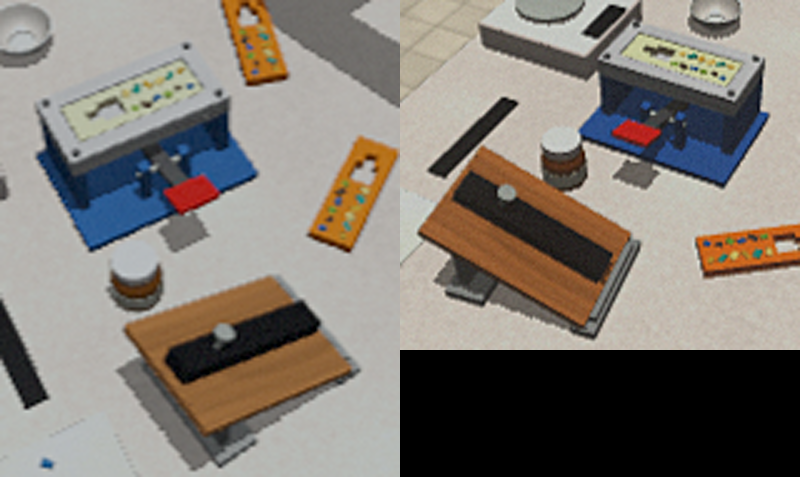

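The crop confirms it. The cream plaque is in the mould with its keyhole towards world +x (left in the scene view), the paddle is on +y, and the stud is near the top of the strip. Now the first move, to a view above the mould and paddle.

```bash
cat >> h.py <<'E'
from scipy.spatial.transform import Rotation as Ro
def tilt(az,t,): # tool x along heading az uphill, tilted up by t ; z down into board
    x=np.array([np.cos(az)*np.cos(t),np.sin(az)*np.cos(t),np.sin(t)]); n=np.array([-np.cos(az)*np.sin(t),-np.sin(az)*np.sin(t),np.cos(t)])
    return np.stack([x,np.cross(-n,x),-n],1)
def rel(P,R=None,P0=None,R0=None):
    s=arm.state(); P0=s["tool_pos"] if P0 is None else P0; R0=s["tcp_rot"] if R0 is None else R0
    R=R0 if R is None else R
    print("d",(R0.T@(np.array(P)-P0)).round(1),"rv",Ro.from_matrix(R0.T@R).as_rotvec().round(3))
E
python3 - <<'E'
from h import *
k=cams.camera_params("wrist"); s=arm.state()
C=-k["R"].T@k["t"]; print("cam in tool",(s["tcp_rot"].T@(C-s["tool_pos"])).round(1),"axis",(s["tcp_rot"].T@k["R"][2]).round(3), k["camera_matrix"].round(1).tolist())
R=tilt(0.0,0); print(R); rel([535,-110,300],R)
E
```

```text
cam in tool [ 7.09e+01 -1.00e-01 -1.43e+02] axis [-0.281  0.001  0.96 ] [[291.4, 0.0, 257.4], [0.0, 291.4, 189.9], [0.0, 0.0, 1.0]]
[[ 1.  0.  0.]
 [ 0. -1.  0.]
 [ 0.  0. -1.]]
d [ 493.3 -390.6  -68.7] rv [0.    0.    0.241]
```

The rows are not in the units I measure in: shifts go in m and turns go in units of 0.1 rad. I convert before sending: 304 mm is 0.304, 266 mm is 0.266, 0.241 rad is 2.41.

Call:
creep_tool:
  plan: {"rows":[[0.038,-0.03,-0.01,0,0,1.2,0.5],[0.076,-0.06,-0.02,0,0,2.41,0],[0.114,-0.09,-0.03,0,0,2.41,0],[0.152,-0.12,-0.04,0,0,2.41,0],[0.19,-0.15,-0.05,0,0,2.41,0],[0.228,-0.18,-0.06,0,0,2.41,0],[0.266,-0.21,-0.069,0,0,2.41,0],[0.304,-0.24,-0.069,0,0,2.41,0]]}

```text
time_s: 2.1
tool_pos: [388.6, -300.2, 302.0]
tcp_rot: [[1.0, -0.0, 0.002], [-0.0, -1.0, -0.002], [0.002, 0.002, -1.0]]
ft_force: [0.5, -0.7, 0.2]
grip_width: 0.001
grip_force: 0.0
```

Call:
creep_tool:
  plan: {"rows":[[0.038,-0.03,0,0,0,0,0],[0.076,-0.06,0,0,0,0,0],[0.114,-0.09,0,0,0,0,0],[0.152,-0.12,0,0,0,0,0],[0.189,-0.15,0,0,0,0,0]]}

```text
time_s: 2.6
tool_pos: [577.6, -149.8, 300.5]
tcp_rot: [[1.0, 0.0, 0.0], [0.0, -1.0, -0.0], [0.0, 0.0, -1.0]]
ft_force: [1.2, -1.3, -0.7]
grip_width: -0.003
grip_force: 0.0
```

```bash
python3 - <<'E'
from h import *
rel([535,-110,300],tilt(0,0))
E
```

```text
d [-42.6 -39.8   0.5] rv [ 0. -0.  0.]
```

```bash
cat > look.py <<'E'
from h import *
import sys
k=cams.camera_params("wrist"); p,d=cams.snapshot("wrist"); np.savez(f"pics/{sys.argv[1]}.npz",p=p,d=d,**k)
cv2.imwrite(f"pics/{sys.argv[1]}.png",p[:,:,::-1]); W=cloud("wrist",d,k)
def ray(uv,z):
    q=k["R"].T@np.linalg.inv(k["camera_matrix"])@np.array([*uv,1]); C=-k["R"].T@k["t"]; return C+q*(z-C[2])/q[2]
for n in sys.argv[2:]:
    for r in spotter.spot_point("wrist",n)[:3]:
        u,v=r["uv"]; print(n,np.round(r["uv"],1),round(r["conf"],2),"depth pt",W[int(v),int(u)].round(1))
E
python3 look.py w1 paddle_top plaque keyhole_wide keyhole_end mould; python3 - <<'E'
from h import *
z=np.load("pics/w1.npz"); k={n:z[n] for n in ("R","t","camera_matrix")}; p=z["p"].astype(int); W=cloud("wrist",z["d"],k)
m=(p[...,0]>150)&(p[...,1]<80)&(p[...,2]<80)&(W[...,2]>60); print("paddle",W[m].mean(0),W[m].min(0),W[m].max(0),cv2.minAreaRect(W[m][:,:2].astype(np.float32)))
t=(abs(W[...,2]-110)<5)&(z["d"]>0); n,l,st,_=cv2.connectedComponentsWithStats(t.astype(np.uint8)); i=1+st[1:,4].argmax(); print("mould",cv2.minAreaRect(W[l==i][:,:2].astype(np.float32)),np.median(W[l==i][:,2]))
E
```

```text
paddle_top [161.  188.8] 0.67 depth pt [547.7 -28.3  89.7]
plaque [161.5 286.8] 0.85 depth pt [ 589.  -116.9  357.2]
plaque [270. 183.] 0.68 depth pt [ 559.5 -164.9  109.7]
plaque [428.7 127.7] 0.42 depth pt [ 616.9 -401.4    5.6]
keyhole_wide [270.  162.5] 0.56 depth pt [ 582.  -165.2   95.8]
keyhole_wide [427.3 268.9] 0.46 depth pt [ 398.8 -420.    33.1]
keyhole_end [185.3 302.9] 0.98 depth pt [ 583.6 -125.1  358.5]
keyhole_end [272.9 140. ] 0.91 depth pt [ 608.3 -167.4   94.8]
mould [268.4 167.8] 0.76 depth pt [ 575.6 -162.9   94.3]
paddle [551.04179715 -28.17126394  90.98462679] [ 525.71393751 -149.86508615   81.1835266 ] [648.38112191  -7.98301034 443.51919402] ((579.8320922851562, -83.50133514404297), (58.49831771850586, 181.63265991210938), 28.07581901550293)
mould ((554.069580078125, -167.58444213867188), (206.07432556152344, 104.48021697998047), 0.5305418372154236) 109.7628939415758
```

View pics/w1.png

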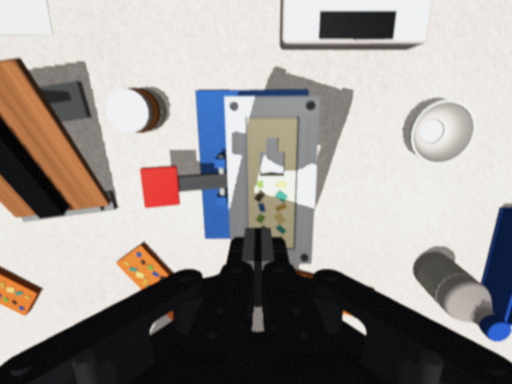

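The wrist view shows the paddle at (160,187), the plaque in its pocket around (270,180) with the keyhole up (+x), and the mould at (554,-167.6) measuring 206x104, which fits. I'll move over the paddle and press.

To row units: 211 mm is 0.211, 200 mm is 0.2.

Call:
creep_tool:
  plan: {"rows":[[-0.01,-0.042,0.04,0,0,0,0],[-0.02,-0.084,0.08,0,0,0,0],[-0.029,-0.124,0.11,0,0,0,0],[-0.029,-0.124,0.15,0,0,0,0],[-0.029,-0.124,0.185,0,0,0,0],[-0.029,-0.124,0.2,0,0,0,0],[-0.029,-0.125,0.211,0,0,0,0]]}

```text
time_s: 3.6
tool_pos: [545.6, -27.3, 88.3]
tcp_rot: [[1.0, -0.002, -0.003], [-0.002, -1.0, 0.0], [-0.003, -0.0, -1.0]]
ft_force: [-2.8, 1.7, 9.9]
grip_width: -0.002
grip_force: 4.6
```

Call:
creep_tool:
  plan: {"rows":[[0,-0.001,0.008,0,0,0,0],[0,-0.002,0.016,0,0,0,0],[0,-0.003,0.023,0,0,0,0],[0,-0.004,0.03,0,0,0,0],[0,-0.005,0.036,0,0,0,0],[0,-0.006,0.041,0,0,0,0],[0,-0.006,0.041,0,0,0,0]]}

```text
time_s: 4.3
tool_pos: [547.7, -21.7, 49.4]
tcp_rot: [[1.0, -0.002, 0.002], [-0.002, -1.0, -0.0], [0.002, 0.0, -1.0]]
ft_force: [-0.2, 0.0, 2.5]
grip_width: -0.0
grip_force: 0.8
```

Call:
creep_tool:
  plan: {"rows":[[0,0,0.003,0,0,0,0],[0,0,0.006,0,0,0,0],[0,0,0.009,0,0,0,0],[0,0,0.009,0,0,0,0]]}

```text
time_s: 4.7
tool_pos: [548.1, -22.1, 45.3]
tcp_rot: [[1.0, -0.001, 0.003], [-0.001, -1.0, -0.001], [0.003, 0.001, -1.0]]
ft_force: [-18.4, -4.0, 59.3]
grip_width: -0.001
grip_force: 28.3
```

```bash
python3 look.py w2 plaque paddle_top keyhole_wide keyhole_end
```

```text
paddle_top [255.2 241.3] 0.94 depth pt [558.5 -21.1  65.7]
```

To row units: -30 mm is -0.03, 5 mm is 0.005.

Call:
creep_tool:
  plan: {"rows":[[0,0,-0.03,0,0,0,0],[0,0,-0.08,0,0,0,0],[0,0,-0.13,0,0,0,0],[0,0.02,-0.18,0,0,0,0.5],[0.005,0.065,-0.23,0,0,0,1],[0.008,0.11,-0.265,0,0,0,1],[0.01,0.147,-0.265,0,0,0,1],[0.01,0.147,-0.265,0,0,0,1]]}

```text
time_s: 5.75
tool_pos: [558.1, -172.4, 308.2]
tcp_rot: [[1.0, -0.005, 0.007], [-0.004, -1.0, -0.003], [0.007, 0.003, -1.0]]
ft_force: [-0.4, -0.7, 0.1]
grip_width: 0.847
grip_force: 0.0
```

```bash
python3 look.py w3 plaque keyhole_wide keyhole_end; python3 - <<'E'
from h import *
z=np.load("pics/w3.npz"); k={n:z[n] for n in ("R","t","camera_matrix")}; W=cloud("wrist",z["d"],k)
t=(W[...,2]>136)&(W[...,2]<150)&(z["d"]>0); n,l,st,_=cv2.connectedComponentsWithStats(t.astype(np.uint8)); i=1+st[1:,4].argmax(); print("plaque",cv2.minAreaRect(W[l==i][:,:2].astype(np.float32)),np.median(W[l==i][:,2]),W[l==i].min(0),W[l==i].max(0))
E
```

```text
plaque [253.  172.4] 0.84 depth pt [ 559.9 -168.3  142. ]
plaque [151.  272.8] 0.74 depth pt [ 568.4 -132.3  354.5]
plaque [315.2 281.5] 0.66 depth pt [ 340.3 -271.1   14.5]
keyhole_wide [251.  148.2] 0.78 depth pt [ 579.6 -165.6   95.5]
keyhole_wide [326.9 284.4] 0.63 depth pt [ 324.  -294.4   -0.7]
keyhole_end [345.6 287.3] 0.7 depth pt [ 556.8 -208.3  347.8]
keyhole_end [255.1 125.4] 0.65 depth pt [ 607.  -170.7   93.8]
keyhole_end [172.4 292.6] 0.6 depth pt [ 553.1 -136.3  345.1]
plaque ((553.76171875, -167.4962158203125), (160.35601806640625, 56.08881378173828), 0.33305707573890686) 143.21808722979432 [ 473.71820481 -195.53201644  136.00910539] [ 633.78312685 -139.1138391   146.03616456]
```

View pics/w3.png

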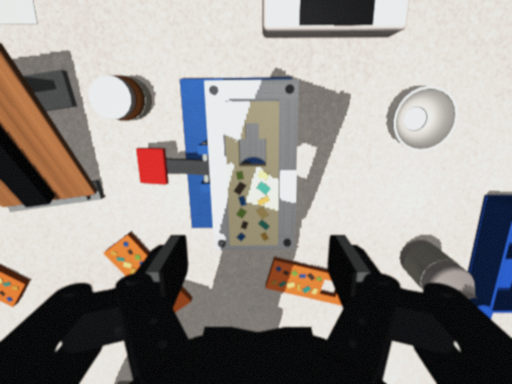

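```bash
python3 - <<'E'
from h import *
print(arm.state()["tool_pos"],arm.state()["time_s"],arm.state()["grip_width"]); rel([548.8,-167.5,117],tilt(0.006,0))
E
```

```text
[ 556.21330991 -167.02586207  303.63298365] 5.95 0.9995337227028065
d [ -7.2   0.7 186.6] rv [-0.001  0.001 -0.007]
```

Call:
creep_tool:
  plan: {"rows":[[-0.004,0,0.04,0,0,-0.06,1],[-0.007,0.0007,0.085,0,0,-0.06,1],[-0.007,0.0007,0.13,0,0,-0.06,1],[-0.007,0.0007,0.16,0,0,-0.06,1],[-0.007,0.0007,0.18,0,0,-0.06,1],[-0.007,0.0007,0.1866,0,0,-0.06,1],[-0.007,0.0007,0.1866,0,0,-0.06,1]]}
  squeeze: 30

```text
time_s: 6.65
tool_pos: [549.2, -166.7, 116.5]
tcp_rot: [[1.0, 0.007, -0.003], [0.007, -1.0, 0.001], [-0.003, -0.001, -1.0]]
ft_force: [-1.0, -0.3, 1.0]
grip_width: 0.999
grip_force: 0.0
```

Call:
creep_tool:
  plan: {"rows":[[0,0,0,0,0,0,0.5],[0,0,0,0,0,0,0.3],[0,0,0,0,0,0,0.3],[0,0,0,0,0,0,0.3],[0,0,0,0,0,0,0.3]]}
  squeeze: 30

```text
time_s: 7.15
tool_pos: [551.0, -168.2, 119.0]
tcp_rot: [[1.0, 0.006, 0.002], [0.006, -1.0, -0.0], [0.002, 0.0, -1.0]]
ft_force: [0.1, 2.3, 6.0]
grip_width: 0.646
grip_force: 38.4
```

Call:
creep_tool:
  plan: {"rows":[[0,0,-0.02,0,0,0,0.3],[0,0,-0.05,0,0,0,0.3],[0,0,-0.09,0,0,0,0.3],[0,0,-0.12,0,0,0,0.3],[0,0,-0.12,0,0,0,0.3]]}

```text
time_s: 7.65
tool_pos: [552.5, -169.1, 242.5]
tcp_rot: [[1.0, 0.006, 0.008], [0.006, -1.0, -0.003], [0.008, 0.003, -1.0]]
ft_force: [-0.6, -0.5, -1.9]
grip_width: 0.647
grip_force: 37.7
```

```bash
python3 - <<'E'
from h import *
R=tilt(0.135,np.radians(25)); f=np.array([618.6,173.3,104.6]); T=f+R@[-60,85,-98]; print(T); rel(T,R)
E
```

```text
[535.11672706  76.18030035 168.06106743]
d [ -16.6 -245.6   73.6] rv [ 0.031  0.428 -0.127]
```

To row units: -245 mm is -0.245, -225 mm is -0.225, 0.428 rad is 4.28.

Call:
creep_tool:
  plan: {"rows":[[-0.003,-0.045,0,0.06,0.8,-0.25,0.3],[-0.006,-0.092,0.01,0.12,1.7,-0.5,0.3],[-0.01,-0.14,0.025,0.18,2.6,-0.75,0.3],[-0.013,-0.187,0.045,0.24,3.4,-1,0.3],[-0.016,-0.225,0.062,0.31,4.28,-1.27,0.3],[-0.0166,-0.245,0.073,0.31,4.28,-1.27,0.3],[-0.0166,-0.245,0.073,0.31,4.28,-1.27,0.3],[-0.0166,-0.245,0.073,0.31,4.28,-1.27,0.3]]}

```text
time_s: 8.45
tool_pos: [531.5, 77.1, 164.0]
tcp_rot: [[0.902, 0.136, 0.41], [0.123, -0.991, 0.059], [0.414, -0.003, -0.91]]
ft_force: [0.8, 0.0, -1.5]
grip_width: 0.649
grip_force: 37.6
```

```bash
python3 look.py w4 stud keyhole_wide keyhole_end; python3 - <<'E'
from h import *
s=arm.state(); print(s["tool_pos"],s["tcp_rot"].round(3).tolist())
E
```

```text
stud [155.9 114.1] 0.62 depth pt [608.8 161.  127.2]
keyhole_end [260.5 135.9] 0.93 depth pt [646.3  90.1   1.2]
[532.74663924  75.90115978 165.24999424] [[0.901, 0.134, 0.413], [0.12, -0.991, 0.059], [0.417, -0.003, -0.909]]
```

View pics/w4.png

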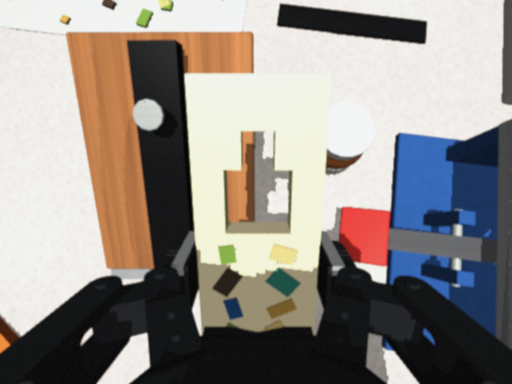

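Picture w4 shows the plaque held with its slot pointing up-slope, the wide hole at (257,205), and the stud head at (148,115). I'll measure everything in the tool frame.

```bash
cat > meas.py <<'E'
from h import *
import sys
z=np.load(f"pics/{sys.argv[1]}.npz"); k={n:z[n] for n in ("R","t","camera_matrix")}; p=z["p"].astype(int); d=z["d"]; W=cloud("wrist",d,k)
# tool frame from camera mounting (fixed in the tool)
s=arm.state(); kc=cams.camera_params("wrist"); Rtc=s["tcp_rot"].T@kc["R"].T; ctc=s["tcp_rot"].T@(-kc["R"].T@kc["t"]-s["tool_pos"])
R=k["R"].T@Rtc.T; P=-k["R"].T@k["t"]-R@ctc; print("tool at shot",P.round(1)); T=(W-P)@R
def plane(Q):
    for _ in range(8):
        c=Q.mean(0); n=np.linalg.svd(Q-c,full_matrices=False)[2][2]; e=abs((Q-c)@n); Q=Q[e<max(2.5*np.median(e),1)]
    return c,n*np.sign(-n[2]),Q
# plaque
m=(T[...,2]>-30)&(T[...,2]<0)&(abs(T[...,1])<31)&(T[...,0]>10)&(T[...,0]<100)&(d>0)
c,n,Q=plane(T[m]); print("plaque top c",c.round(1),"n",n.round(3))
mm=m&(abs((T-c)@n)<3); q=T[mm]; print(" x max",np.percentile(q[:,0],99.5).round(1),"y",np.percentile(q[:,1],[.5,99.5]).round(1))
E=np.linalg.inv(k["camera_matrix"]); Rt=R.T@k["R"].T
def hit(uv,c,n):
    r=Rt@E@np.array([*uv,1.]); return ctc+r*(((c-ctc)@n)/(r@n))
# rectified top view of plaque plane, 4 px/mm, tool x up
g=4; xs=np.arange(100,-5,-1/g); ys=np.arange(-45,45,1/g); Y,X=np.meshgrid(ys,xs); Z=c[2]-((X-c[0])*n[0]+(Y-c[1])*n[1])/n[2]
G=(np.stack([X,Y,Z],-1)-ctc)@Rt; G=G@k["camera_matrix"].T; G=(G[...,:2]/G[...,2:]).astype(np.float32)
rec=cv2.remap(p.astype(np.uint8),G[...,0],G[...,1],cv2.INTER_LINEAR); cv2.imwrite(f"pics/{sys.argv[1]}_rec.png",rec[:,:,::-1])
# strip & stud head
if len(sys.argv)>2:
    N=np.array([-.417,-.057,.907]) 
    b=(p.max(-1)<45)&(np.linalg.norm(W-[585,170,88],axis=-1)<130)&(W[...,2]>40)&(d>0)
    c2,n2,Q2=plane(W[b]); n2*=np.sign(n2[2]); print("strip n",n2.round(3),c2.round(1),len(Q2))
    h=(W-c2)@n2; H=(h>19)&(h<27)&(np.linalg.norm(W-[609,172,125],axis=-1)<35)&(d>0)
    print("head pts",H.sum(),W[H].mean(0).round(1),"h",np.median(h[H]).round(1),"extent",np.ptp(W[H],0).round(1))
    hc=(W[H].max(0)+W[H].min(0))/2; foot=hc-n2*np.median(h[H]); print("mid",hc.round(1),"foot",foot.round(1))
    A=W[b]; A=A[abs((A-c2)@n2)<2.5]; e=np.cross([0,0,1],n2); e/=np.linalg.norm(e); up=np.cross(e,n2); up*=np.sign(up[2])
    u=(A-foot)@up; w=(A-foot)@e; print("strip rect (u up,w) rel foot",cv2.minAreaRect(np.c_[u,w].astype(np.float32)),"uphill az",np.arctan2(up[1],up[0]).round(3))
    rw=cv2.HoughCircles; print("foot in tool",(R.T@(foot-P)).round(1),"n in tool",(R.T@n2).round(3))
E
python3 meas.py w4 1
```

```text
tool at shot [531.5  77.1 164. ]
plaque top c [ 54.5   0.1 -24.2] n [-0.003 -0.001 -1.   ]
 x max 82.7 y [-27.8  28. ]
strip n [-0.419 -0.063  0.906] [588.4 164.   91.5] 6485
head pts 766 [608.6 166.1 126.3] h 23.0 extent [19.6 21.8 13.2]
mid [608.8 166.7 125.9] foot [618.4 168.1 105. ]
strip rect (u up,w) rel foot ((-43.755531311035156, -0.14765548706054688), (188.77940368652344, 36.047122955322266), 0.675427258014679) uphill az 0.15
foot in tool [ 65.1 -78.2  94.7] n in tool [-0.011  0.003 -1.   ]
```

View pics/w4_rec.png

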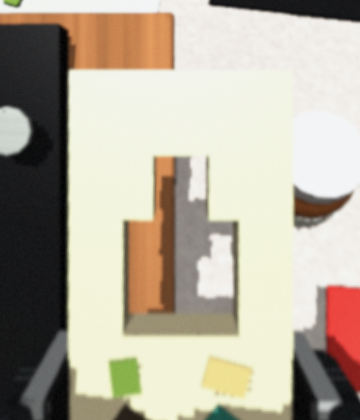

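Strip checks out: 36 mm wide, head 23.0 mm above it, plaque squarely in hand (wide hole at tool x≈30.5, y≈0.1, underside at z≈-10). Hovering over the stud.

To row units: -78 mm is -0.078, 70 mm is 0.07.

Call:
creep_tool:
  plan: {"rows":[[0.015,-0.03,0,0,0,0,0.3],[0.028,-0.06,0.02,0,0,0,0.3],[0.034,-0.078,0.045,0,0,0,0.3],[0.034,-0.078,0.065,0,0,0,0.3],[0.034,-0.078,0.07,0,0,0,0.3],[0.034,-0.078,0.07,0,0,0,0.3],[0.034,-0.078,0.07,0,0,0,0.3]]}

```text
time_s: 9.35
tool_pos: [581.0, 161.5, 116.1]
tcp_rot: [[0.901, 0.134, 0.412], [0.12, -0.991, 0.059], [0.416, -0.003, -0.909]]
ft_force: [-0.8, -0.3, -2.0]
grip_width: 0.645
grip_force: 37.5
```

```bash
python3 look.py w5; python3 meas.py w5; python3 - <<'E'
from h import *
s=arm.state(); f=np.array([618.4,168.1,105.0]); print(s["tool_pos"],"foot in tool",(s["tcp_rot"].T@(f-s["tool_pos"])).round(1))
E
```

```text
tool at shot [581.  161.5 116.1]
plaque top c [ 54.7   0.1 -24.2] n [-0.003 -0.001 -1.   ]
 x max 82.7 y [-27.8  28. ]
[581.11472384 161.62823082 116.35327293] foot in tool [29.6 -1.4 26.1]
```

View pics/w5_rec.png

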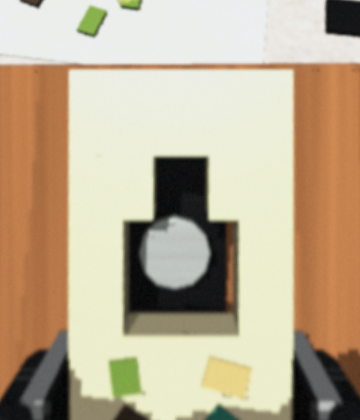

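Through the hole the head sits at rec (174,253), about 1.5 mm off in both x and y. I'll correct that and lower.

To row units: 34 mm is 0.034, 30 mm is 0.03.

Call:
creep_tool:
  plan: {"rows":[[-0.0014,-0.0016,0.003,0,0,0,0.3],[-0.0014,-0.0016,0.01,0,0,0,0.3],[-0.0014,-0.0016,0.017,0,0,0,0.3],[-0.0014,-0.0016,0.024,0,0,0,0.3],[-0.0014,-0.0016,0.03,0,0,0,0.3],[-0.0014,-0.0016,0.034,0,0,0,0.3],[-0.0014,-0.0016,0.035,0,0,0,0.3],[-0.0014,-0.0016,0.035,0,0,0,0.3]]}

```text
time_s: 10.2
tool_pos: [593.6, 165.7, 82.8]
tcp_rot: [[0.902, 0.135, 0.411], [0.122, -0.991, 0.059], [0.415, -0.003, -0.91]]
ft_force: [-2.5, -0.5, 0.5]
grip_width: 0.648
grip_force: 38.0
```

```bash
python3 look.py w6; python3 meas.py w6;python3 - <<'E'
from h import *
s=arm.state(); f=np.array([618.4,168.1,105.0]); print(s["tool_pos"],s["ft_force"].round(1),"foot in tool",(s["tcp_rot"].T@(f-s["tool_pos"])).round(1))
E
```

```text
tool at shot [593.6 165.8  82.8]
plaque top c [ 53.5   0.2 -24.8] n [-0.011 -0.001 -1.   ]
 x max 82.6 y [-27.7  28.1]
[593.56464351 165.77902851  82.84864507] [-3.2  0.5  1.7] foot in tool [31.9  1.  -9.8]
```

View pics/w6_rec.png

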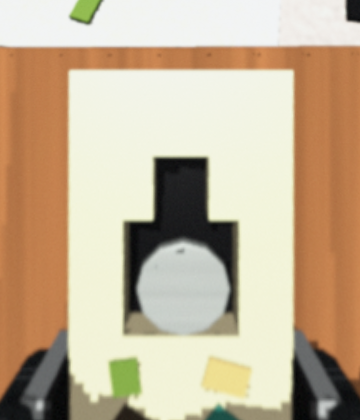

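The plaque is down on the strip with the head through the hole and centred (183,287). Sliding it down the slope.

To row units: -25 mm is -0.025, -2 mm is -0.002.

Call:
creep_tool:
  plan: {"rows":[[-0.002,0.0006,0,0,0,0,0.3],[-0.006,0.0006,0,0,0,0,0.3],[-0.01,0.0006,0,0,0,0,0.3],[-0.014,0.0006,0,0,0,0,0.3],[-0.018,0.0006,0,0,0,0,0.3],[-0.022,0.0006,0,0,0,0,0.3],[-0.025,0.0006,0,0,0,0,0.3],[-0.025,0.0006,0,0,0,0,0.3]]}

```text
time_s: 11.05
tool_pos: [570.6, 162.0, 72.2]
tcp_rot: [[0.902, 0.135, 0.41], [0.122, -0.991, 0.059], [0.415, -0.003, -0.91]]
ft_force: [-2.1, 0.7, 0.3]
grip_width: 0.648
grip_force: 37.9
```

Call:
creep_tool:
  plan: {"rows":[[0,0,0,0,0,0,0.3],[0,0,0,0,0,0,0.3]]}

```text
time_s: 11.25
tool_pos: [570.7, 162.0, 72.2]
tcp_rot: [[0.902, 0.135, 0.41], [0.122, -0.991, 0.058], [0.414, -0.003, -0.91]]
ft_force: [-2.7, 0.1, -0.3]
grip_width: 0.649
grip_force: 37.9
```

```bash
python3 look.py w7; python3 meas.py w7;python3 - <<'E'
from h import *
s=arm.state(); f=np.array([618.4,168.1,105.0]); print(s["tool_pos"],s["ft_force"].round(1),"foot in tool",(s["tcp_rot"].T@(f-s["tool_pos"])).round(1))
E
```

```text
tool at shot [570.7 162.   72.2]
plaque top c [ 52.6   0.1 -24.7] n [-0.008 -0.001 -1.   ]
 x max 82.6 y [-27.8  28.1]
[570.82890669 161.99571252  72.26675647] [-2.2  0.6  0.3] foot in tool [57.2  0.3 -9.9]
```

View pics/w7_rec.png

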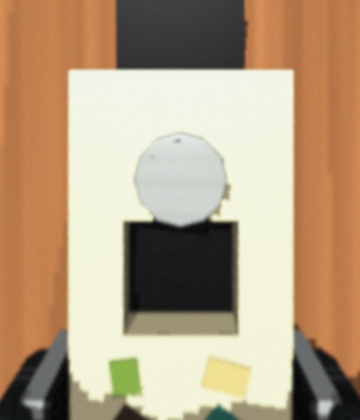

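The stud is at the slot's closed end with its head over the slot (180,179). Releasing and backing straight off.

Call:
creep_tool:
  plan: {"rows":[[0,0,0,0,0,0,0.7],[0,0,0,0,0,0,0.85],[0,0,0,0,0,0,0.85],[0,0,-0.015,0,0,0,0.85],[0,0,-0.04,0,0,0,0.85],[0,0,-0.08,0,0,0,0.85],[0,0,-0.12,0,0,0,0.85],[0,0,-0.12,0,0,0,0.85]]}

```text
time_s: 12.1
tool_pos: [522.9, 155.6, 186.4]
tcp_rot: [[0.898, 0.135, 0.418], [0.121, -0.991, 0.061], [0.422, -0.005, -0.906]]
ft_force: [0.2, -0.2, 0.4]
grip_width: 0.855
grip_force: 0.0
```

```bash
python3 look.py w8 keyhole_wide stud; python3 - <<'E'
from h import *
z=np.load("pics/w8.npz"); k={n:z[n] for n in ("R","t","camera_matrix")}; W=cloud("wrist",z["d"],k)
f=np.array([618.4,168.1,105.0]); n=np.array([-.419,-.058,.906]); n/=np.linalg.norm(n); e=np.cross([0,0,1],n); e/=np.linalg.norm(e); u=np.cross(n,e)*-1; u*=np.sign(u[2])
Q=np.stack([(W-f)@u,(W-f)@e,(W-f)@n],-1); m=(abs(Q[...,2]-14)<4)&(abs(Q[...,1])<40)&(abs(Q[...,0]+60)<120)&(z["d"]>0)
nn,l,st,_=cv2.connectedComponentsWithStats(m.astype(np.uint8)); i=1+st[1:,4].argmax(); q=Q[l==i]; print(cv2.minAreaRect(q[:,:2].astype(np.float32)),q.min(0),q.max(0),np.median(q[:,2]))
# go above rod: mould (554,-167.5), rod at x-5
s=arm.state(); print(s["tool_pos"]); rel([549,-167.5,200],tilt(0.007,0))
E
```

```text
keyhole_wide [ 80.5 349. ] 0.71 depth pt [481.7 209.2 243. ]
stud [259.5 124.5] 0.63 depth pt [611.8 166.6 128.1]
((-54.57118225097656, -0.2005615234375), (160.48452758789062, 56.19795227050781), 0.16176147758960724) [-134.74239721  -28.37304864   10.02361932] [25.72796445 28.08990295 17.18664159] 14.7379624854652
[522.34938502 155.14567433 181.88919442]
d [ -7.6 323.2 -24.6] rv [-0.031 -0.429  0.126]
```

The plaque hangs flat with its end-of-slot error under 1 mm. Next, the rod.

To row units: -7 mm is -0.007, -1 mm is -0.001, -0.429 rad is -4.29.

Call:
creep_tool:
  plan: {"rows":[[-0.001,0.042,-0.01,-0.04,-0.6,0.18,0.5],[-0.002,0.084,-0.02,-0.08,-1.2,0.36,0],[-0.003,0.128,-0.025,-0.12,-1.8,0.54,0],[-0.004,0.172,-0.025,-0.17,-2.4,0.72,0],[-0.005,0.216,-0.025,-0.22,-3.1,0.9,0],[-0.006,0.26,-0.025,-0.27,-3.7,1.08,0],[-0.007,0.3,-0.025,-0.31,-4.29,1.26,0],[-0.0076,0.323,-0.0246,-0.31,-4.29,1.26,0]]}

```text
time_s: 13.05
tool_pos: [549.9, -170.6, 197.8]
tcp_rot: [[1.0, 0.004, -0.004], [0.004, -1.0, -0.001], [-0.004, 0.001, -1.0]]
ft_force: [0.7, 1.0, 0.4]
grip_width: -0.003
grip_force: 0.0
```

Call:
creep_tool:
  plan: {"rows":[[0,0,0,0,0,0,0],[0,0,0,0,0,0,0]]}

```text
time_s: 13.25
tool_pos: [548.0, -167.4, 197.9]
tcp_rot: [[1.0, 0.005, -0.004], [0.005, -1.0, 0.001], [-0.004, -0.001, -1.0]]
ft_force: [-0.2, 0.2, 0.1]
grip_width: 0.001
grip_force: 0.0
```

```bash
python3 look.py w9 rod_top; python3 - <<'E'
from h import *
z=np.load("pics/w9.npz"); k={n:z[n] for n in ("R","t","camera_matrix")}; W=cloud("wrist",z["d"],k)
m=(abs(W[...,2]-129)<4)&(abs(W[...,0]-550)<60)&(abs(W[...,1]+167)<40)&(z["d"]>0); print("rod",m.sum(),W[m].mean(0),W[m].min(0),W[m].max(0))
rel([549,-167.5,135],tilt(0,0))
E
```

```text
rod_top [253.9 197. ] 0.73 depth pt [ 551.  -164.1  129.1]
rod_top [462.9 290.7] 0.44 depth pt [ 400.2 -420.1   31.4]
rod 1611 [ 549.77803945 -167.45956266  128.86805056] [ 531.6037866  -184.83635751  125.26956248] [ 566.92528691 -150.22512447  131.06913133]
d [ 1.1  1.2 63.8] rv [-0.001  0.003  0.007]
```

View pics/w9.png

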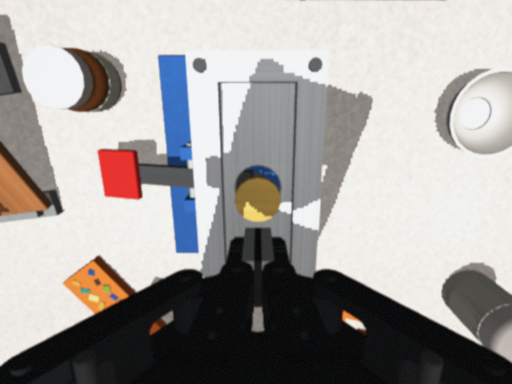

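The brass rod head at (257,197) is up at z≈129 and centred at (549.5,-167.5). Pressing it down to z 95.

To row units: 1 mm is 0.001, 104 mm is 0.104.

Call:
creep_tool:
  plan: {"rows":[[0.001,0.0005,0.03,0,0,0,0],[0.001,0.0005,0.06,0,0,0,0],[0.001,0.0005,0.07,0,0,0,0],[0.001,0.0005,0.078,0,0,0,0],[0.001,0.0005,0.086,0,0,0,0],[0.001,0.0005,0.094,0,0,0,0],[0.001,0.0005,0.1,0,0,0,0],[0.001,0.0005,0.104,0,0,0,0]]}

```text
time_s: 14.15
tool_pos: [548.3, -166.2, 96.6]
tcp_rot: [[1.0, 0.008, -0.004], [0.008, -1.0, 0.001], [-0.004, -0.001, -1.0]]
ft_force: [-6.3, 3.6, 9.4]
grip_width: 0.003
grip_force: 4.4
```

Call:
creep_tool:
  plan: {"rows":[[0,0,0.001,0,0,0,0],[0,0,0.002,0,0,0,0],[0,0,0.002,0,0,0,0]]}

```text
time_s: 14.45
tool_pos: [549.0, -166.6, 95.0]
tcp_rot: [[1.0, 0.008, -0.002], [0.008, -1.0, 0.0], [-0.002, -0.0, -1.0]]
ft_force: [-2.9, 1.7, 4.7]
grip_width: 0.002
grip_force: 2.9
```

The rows are not in the units I measure in: shifts go in m and turns go in units of 0.1 rad. I convert before sending: 3 mm is 0.003, 2 mm is 0.002.

Call:
creep_tool:
  plan: {"rows":[[0,0,0.001,0,0,0,0],[0,0,0.002,0,0,0,0],[0,0,0.003,0,0,0,0],[0,0,0.003,0,0,0,0]]}

```text
time_s: 14.85
tool_pos: [549.1, -166.6, 94.8]
tcp_rot: [[1.0, 0.008, -0.002], [0.008, -1.0, 0.0], [-0.002, -0.0, -1.0]]
ft_force: [-13.5, 6.4, 34.1]
grip_width: -0.002
grip_force: 17.2
```

Call:
creep_tool:
  plan: {"rows":[[0,0,-0.02,0,0,0,0],[0,0,-0.06,0,0,0,0],[0,0,-0.11,0,0,0,0],[0,0,-0.15,0,0,0,0],[0,0,-0.15,0,0,0,0],[0,0,-0.15,0,0,0,0]]}

```text
time_s: 15.45
tool_pos: [550.4, -167.3, 242.8]
tcp_rot: [[1.0, 0.008, 0.002], [0.008, -1.0, -0.001], [0.002, 0.001, -1.0]]
ft_force: [-0.2, -0.8, -0.4]
grip_width: -0.001
grip_force: 0.0
```

```bash
python3 look.py w10 rod_top; python3 - <<'E'
from h import *
z=np.load("pics/w10.npz"); k={n:z[n] for n in ("R","t","camera_matrix")}; W=cloud("wrist",z["d"],k); p=z["p"].astype(int)
m=(np.hypot(W[...,0]-549.5,W[...,1]+167.5)<16)&(W[...,2]<150)&(z["d"]>0); print("rod",m.sum(),np.percentile(W[m][:,2],[5,50,95]))
r=(p[...,0]>150)&(p[...,1]<80)&(p[...,2]<80)&(abs(W[...,0]-550)<40)&(abs(W[...,1]+28)<40); print("paddle",W[r].mean(0))
# plaque from scene/side
f=np.array([618.4,168.1,105.0]); n=np.array([-.419,-.058,.906]); n/=np.linalg.norm(n); e=np.cross([0,0,1],n); e/=np.linalg.norm(e); u=np.cross(n,e); u*=np.sign(u[2])
for c in ("scene","side"):
    P,d=cams.snapshot(c); W=cloud(c,d); Q=np.stack([(W-f)@u,(W-f)@e,(W-f)@n],-1); m=(abs(Q[...,2]-13)<6)&(abs(Q[...,1])<40)&(abs(Q[...,0]+60)<120)&(d>0); print(c,m.sum(),cv2.minAreaRect(Q[m][:,:2].astype(np.float32)))
E
```

```text
rod_top [256.5 178.6] 0.73 depth pt [ 549.3 -166.2   94.8]
rod 790 [44.73860459 95.12549177 96.16456763]
paddle [548.55448999 -29.05638166  89.32364593]
scene 554 ((-50.79395294189453, 0.5423297882080078), (163.0812225341797, 58.76884460449219), 0.5671480298042297)
side 830 ((-55.093502044677734, -2.1820106506347656), (59.33827590942383, 159.53062438964844), 89.90524291992188)
```

The rod is fully down (z 95), the paddle is back up, the plaque is still hanging in place, and the arm is clear.

```bash
python3 -c "
from station import arm
print(arm.finish_job())"
```

```text
the job is handed in; nothing more can be done
None
```

The job is handed in: by my final measurements the plaque hangs locked on the stud, the knockout rod is fully down and the arm is clear; I never went near the jars, bottle, dish or brush, and no verdict was returned.

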